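Part a chocolate egg mould with the parting blade

ROBOT

A 7-joint arm with a two-finger parallel gripper is mounted at the origin on the work surface. World frame = base frame: x ahead of the robot, y to its left, z up, the work surface at z = 0. Lengths are in m, angles in rad, forces in N, time in s.
With the tool pointing down it reaches from about 0.4 to 0.85 m from the base axis. Payload 10.4 kg.
Tool frame: the origin (TCP) lies between the finger pads; the fingertips stand 14 mm ahead of it and the grasp point (between the pads) lies 5 mm behind it (r.finger_overhang is the z of the fingertips in the tool frame, in m); z points along the fingers, y is the line along which they close (so a half turn about z gives the same grasp; the last joint's range is limited). The gripper opens to 87 mm and grips with 3 to 60 N. Pads are 19 mm wide; open, the fingers measure 117 mm over their backs; the gripper's body (75 mm by 190 mm) begins 51 mm behind the grasp point.
Start: joints at [-1.311, 0.332, -0.065, 1.46, 0.022, 1.35, -0.088], TCP at [0.174, 0.6, 0.237] pointing down, gripper open.
Joint ranges: [-2.6, 2.6], [-0.5, 2.12], [-1.47, 1.34], [0.16, 2.42], [-1.27, 4.41], [0.06, 2.06], [-2.6, 2.6]. Speed limits (rad/s): [2.22, 2.22, 2.79, 2.79, 3.14, 3.14, 3.14].

INTERFACE

Orientations are given as a unit quaternion [x, y, z, w].
In Python, from bench import r, optics gives the robot as it stands.
- The arm moves only by the shell command python3 -m pendant 'ROWS' [FORCE]. ROWS is JSON, a list of rows, each a list of 7 numbers: the closure, from -1 (fully open) to 1 (shut), then the shift along the tool's x, y, z scaled (see below), then the turn, a rotation vector about the tool's x, y, z scaled (see below). In form: [[grip, x, y, z, rx, ry, rz], ...]. A call has 1 to 8 rows; each row is the pose to reach, as a shift and turn from the pose commanded when the call began, along the tool's axes at that moment; what a row does not reach only later rows make up. The controller multiplies each number of a shift by 0.3 m and each number of a turn by 120 degrees. A row lasts 1/8 s, in which the tool goes at most 62.5 mm and 10.7 degrees, less where a joint would pass 70% of its speed; a pose out of reach is approached as far as the arm can. A call with a number of a shift or a turn outside -1 to 1 is refused whole. A call with a gripper value outside its range is refused whole. The fingers move at their own pace and stop on an object; FORCE is the grip in N (left out, the last holds). Time passes only in rows, so rows that repeat a pose let the fingers close. It gives the time, the measured TCP pose, the force, the opening and the grip force at its end, in the units of the state.
- r.read_state(): the state, without advancing time (a new reading comes with each control period).
- optics.camera(name): name is "side" or "top" or "wrist"; returns a dict with "pixels" (480x640x3 uint8, red, green, blue), "vfov" (degrees; the focal length in pixels is half the picture's height over the tangent of half this angle, whatever the lens; pixels are square), "cx", "cy" (the principal point, pixels), "D" ([k1, k2, p1, p2, k3] as OpenCV has them; the pictures are not rectified), "rvec" (rotation vector, rad) and "tvec" (3), from world to camera coordinates, as OpenCV has them. Camera axes: x right, y down, z forward; pixel columns grow to the right and rows downward; lengths in m; the calibration is good to about 2 mm. A picture is of the moment at which its call begins. There is no depth.
- r.close_job(): hands the job in; it is judged then, once.
The state is a dict: "time": time; "joint_positions": joint angles; "joint_vel": joint speeds; "joint_torque": joint torques, N m; "ee_pos": TCP position; "eef_rot": TCP orientation; "ft_force": force on the tool from outside, world axes, zero at the start; "torque": the same for the moment, N m; "width": finger opening in m; "grip_force": force on a finger pad.
Only numpy, scipy, OpenCV 4.12 (cv2) and the standard library are available. Lean on these libraries where they do the work, as an engineer would, in place of code of your own. Each camera call takes 0.05 s, during which the arm holds its last target. There are 200 camera calls.

TASK

The chocolate egg has set in its two-part mould and the two plates need parting. Pick up the nylon parting blade by its black handle, lay it flat on the mould's front lip and slide it straight into the gap between the lower and the upper plate until it drags snugly between the two, well short of the egg. Stop there without forcing the plates apart, leave the other things on the bench alone, and finish still holding the blade steady at that depth, so that the chef can lift off the upper half.

Things in the scene. Friction and masses are not known exactly. Their poses are not given: they have to be found in the camera images.
- blade: Parting blade, white nylon with a black handle, 200 mm long, about 90 g, lying flat. Handle: a bar 110 mm long, 20 mm wide (y), 22 mm high. Blade: 90 mm long, 30 mm wide, its underside flat and level with the handle's underside. Origin: on the underside, below the grip point of the handle (which reaches from x = -65 to +45 mm), 135 mm behind the tip. x points to the tip, z up.
- blade_tip (a point): The middle of the blade's tip edge, on the underside; 135 mm along x from the blade's origin. The blade is a plain taper like a shim: its top rises evenly from 1.5 mm thick at the tip to 6.9 mm at the handle, 0.06 mm per mm.
- mould: Lower half of the mould, fixed to the bench, frosted polycarbonate: a plate 275 mm (x) by 175 mm (y) on upright skirt walls, its flat top 60 mm above the bench. Origin: on the bench, straight below the middle of the upper plate's front edge. x points level into the mould, the way the blade goes in (away from the robot, within 0.35 rad of the world's x); z up.
- lip (a point): The lip is 80 mm wide and 4 mm thick and sticks out 30 mm in front of the upper plate, flush with the lower plate's top, open air below it. This point: the middle of its outer edge, top face; 30 mm before (-x) the upper plate's front edge, 60 mm above the bench.
- upper_half: Upper half of the mould: a clear plate 275 by 175 mm, 4 mm thick, with a dome over the dark chocolate egg, 110 mm thick, that begins 57 mm behind the front edge. Magnets hold it down; only its front edge can rise, by tilting about its far edge: about 3.5 N starts it, then about 8 N per mm. Origin: underside of the plate, middle of its front edge (as upper_edge); axes as the mould's.
- upper_edge (a point): The middle of the upper plate's front edge, on its underside: the mouth of the gap. The plates stand parallel, 2.6 to 3.4 mm apart (it varies), so the blade touches both when its tip is about 18 to 32 mm past this edge.
- jar: Bystander: small white jar with a brass lid, 42 mm across, 45 mm high, loose. Origin: centre of its underside.
- brush: Bystander: brush with a wooden handle, 190 mm long, lying on the bench, loose.
Things that resemble listed ones, but are neither listed nor needed, are in the scene too. Leave any green or red look-alike of the blade alone.

How it is judged:
By the outcome, as a careful person would: the job done as asked, in the order asked, and still so for the second after the job is handed in, while the arm keeps its last pose, push and grip.
It also fails if it takes over 56 s, if anything falls off the work surface, if the arm or the gripper's body presses on something with over 40 N, if the wrist force passes 120 N, or if a joint passes its speed limit or range.

## Working session

There is one attempt and no reset: what is moved stays moved. The work goes in short steps, Python scripts to look and compute and a shell command to move; the robot and the scene stay as the last step left them, time stands still between calls to the robot, and variables do not carry over. Pictures are saved under pics/ and viewed, at most 10 in all, crops included, and the job is handed in when it is done.

```bash
mkdir -p pics; ls; python3 - <<'E'
from bench import r, optics
import cv2,numpy as np,pickle
d={}
for n in("top","side","wrist"):
    c=optics.camera(n); d[n]=c
    cv2.imwrite(f"pics/{n}0.png",c["pixels"][:,:,::-1])
    print(n,c["vfov"],c["cx"],c["cy"],c["D"],c["rvec"],c["tvec"])
pickle.dump(d,open("v0.pkl","wb"))
print(r.read_state(), r.finger_overhang)
E
```

```text
pics
top 48.301197205643255 327.03262367657464 239.6079527083935 [-0.06952292  0.          0.          0.          0.        ] [ 2.06880131 -2.16154365  0.23330271] [-0.06153497  0.44967969  1.16516476]
side 57.5954962805345 324.959453417179 239.35578650904998 [-0.1046155  0.         0.         0.         0.       ] [ 2.09199942 -0.04642369  0.00727698] [-0.42348619  0.03590221  1.18116945]
wrist 71.41717731156629 317.334801751266 233.32761511099397 [-0.01196442  0.          0.          0.          0.        ] [-2.30183733 -1.73212223 -0.26722317] [-0.62436503 -0.03681305  0.39265077]
{'time': 0.15, 'joint_positions': array([-1.31060286,  0.33269055, -0.06469741,  1.46075206,  0.02161711,
        1.34992379, -0.08850869]), 'joint_vel': array([ 0.00076052, -0.00304334, -0.00133672, -0.00285873,  0.00213307,
       -0.00113483, -0.00029312]), 'joint_torque': array([ 1.38291678e-03, -6.23640347e+01,  2.48941756e-02, -3.90143645e+01,
       -6.13636547e-02,  3.71776451e-02,  1.03053248e-04]), 'ee_pos': array([0.17432672, 0.59989636, 0.23595753]), 'eef_rot': array([ 1.40921270e-01,  9.90020659e-01, -5.37210343e-04, -4.31630570e-05]), 'ft_force': array([-0.44628886, -0.66107706, -0.05703459]), 'torque': array([ 0.04176153, -0.00421811, -0.05295362]), 'grip_force': 0.0, 'width': 0.087200994482693} 0.014
```

View pics/top0.png

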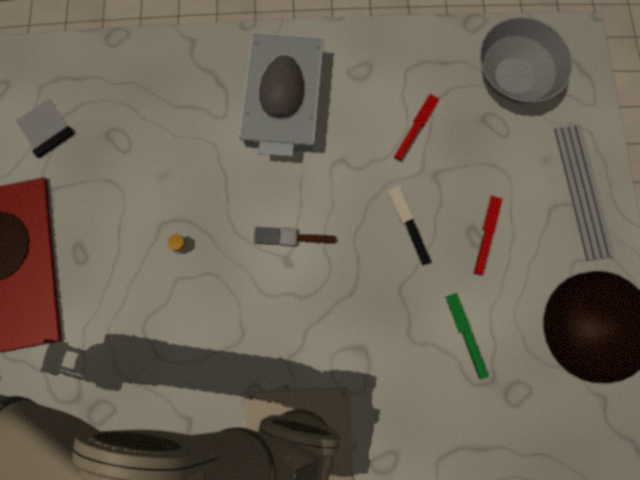

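View pics/side0.png

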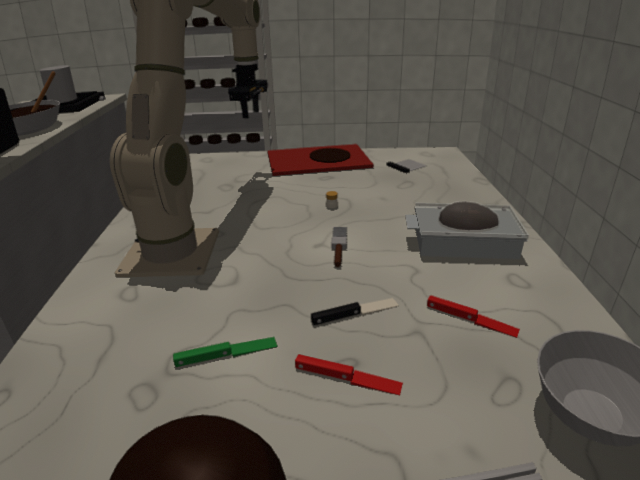

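The top view shows the mould at (283,90) with its lip at (277,149), the jar at (177,242), and the brush at (295,237). There are five blade-like candidates:
- White blade with a black handle at (410,225).
- Red ones at (417,128) and (488,235).
- Green one at (467,335).
- Wide grey scraper at (45,128).

Only (410,225) fits "white nylon, black handle, slim". I'll confirm it in an enlarged crop.

```bash
cat > h.py <<'E'
import cv2,numpy as np
from scipy.spatial.transform import Rotation as R
def K(c):
    f=240/np.tan(np.radians(c["vfov"])/2); return np.array([[f,0,c["cx"]],[0,f,c["cy"]],[0,0,1]])
def rays(c,p):
    u=cv2.undistortPoints(np.array(p,float).reshape(-1,1,2),K(c),np.array(c["D"])).reshape(-1,2)
    M=cv2.Rodrigues(np.array(c["rvec"]))[0]
    return -M.T@np.array(c["tvec"]), np.c_[u,np.ones(len(u))]@M
def plane(c,p,z):
    o,d=rays(c,p); return o+d*((z-o[2])/d[:,2])[:,None]
def proj(c,P):
    return cv2.projectPoints(np.array(P,float).reshape(-1,1,3),np.array(c["rvec"]),np.array(c["tvec"]),K(c),np.array(c["D"]))[0].reshape(-1,2)
def tri(cs,ps):
    A=np.zeros((3,3));b=np.zeros(3)
    for c,p in zip(cs,ps):
        o,d=rays(c,[p]);d=d[0]/np.linalg.norm(d);M=np.eye(3)-np.outer(d,d);A+=M;b+=M@o
    return np.linalg.solve(A,b)
E
python3 - <<'E'
import pickle,cv2,numpy as np
from h import *
d=pickle.load(open("v0.pkl","rb"));c=d["top"];im=c["pixels"][:,:,::-1].copy()
a=cv2.resize(im[20:170,230:340],None,fx=3.6,fy=3.6,interpolation=cv2.INTER_CUBIC)
b=cv2.resize(im[175:275,370:450],None,fx=4.5,fy=5.4/1.2,interpolation=cv2.INTER_CUBIC)
out=np.zeros((540,800,3),np.uint8);out[:540,:396]=a[:540,:396];out[:450,400:760]=b
cv2.imwrite("pics/crop1.png",out)
hsv=cv2.cvtColor(im,cv2.COLOR_BGR2HSV)
roi=np.zeros(im.shape[:2],np.uint8);roi[178:275,380:445]=1
dark=((hsv[...,2]<60)&(roi>0)).astype(np.uint8)
n,l,s,ce=cv2.connectedComponentsWithStats(dark);i=1+np.argmax(s[1:,4])
cn=cv2.findContours((l==i).astype(np.uint8),0,2)[0][0]
box=cv2.boxPoints(cv2.minAreaRect(cn)); print("handle",ce[i],s[i],box.tolist(), plane(c,box,.02)[:,:2].round(4).tolist(), plane(c,[ce[i]],.02))
print(im[190:225:5,390:415:2].mean(2).astype(int))
print("mould corners",plane(c,[[253,35],[323,39],[243,138],[314,146]],.066).round(4), "lip", plane(c,[[259,154],[295,155]],.06).round(4))
E
```

```text
handle [417.67082294 242.26932668] [406 220  25  45 401] [[404.5094299316406, 222.47682189941406], [412.7629089355469, 218.98497009277344], [430.7190246582031, 261.4266357421875], [422.4655456542969, 264.91845703125]] [[0.4855, -0.2645], [0.4931, -0.2845], [0.3906, -0.3183], [0.3834, -0.2985]] [[ 0.43696789 -0.29163083  0.02      ]]
[[132 137 140 139 140 129 113 121 119 119 120 122 123]
 [126 137 138 138 136 139 135 119 122 120 119 120 120]
 [119 125 137 137 136 137 135 133 117 120 121 120 120]
 [120 120 123 135 137 136 138 138 138 123 119 121 118]
 [122 116 120 119 132 138 139 139 141 136 123 122 119]
 [121 122 119 119 117 136 138 138 139 135 136 125 120]
 [123 125 122 121 118 110 132 135 111  86  54  38  96]]
mould corners [[ 0.9638  0.078   0.066 ]
 [ 0.9449 -0.0934  0.066 ]
 [ 0.6931  0.1041  0.066 ]
 [ 0.6658 -0.0605  0.066 ]] lip [[ 0.6541  0.068   0.06  ]
 [ 0.6479 -0.0156  0.06  ]]
```

View pics/crop1.png

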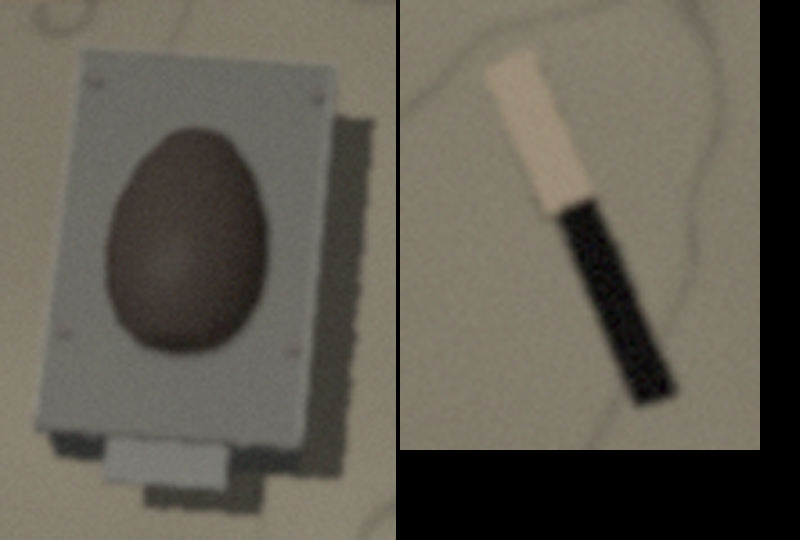

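The crop confirms it: a plain white nylon blade with a black handle, tip at about (397,188) and handle end at about (427,263). It lies at yaw ≈ 0.32 with its grip point near (0.447,-0.289). The mould's yaw is ≈ -0.10, with the lip edge near (0.651,0.026). I'll start moving.

```bash
cat > go.py <<'E'
# usage: go.py x y z yaw : prints the scaled shift/turn to put TCP there, tool x at yaw, pointing down
import sys
from h import *
from bench import r
s=r.read_state();T=R.from_quat(s["eef_rot"])
x,y,z,w=map(float,sys.argv[1:5])
G=R.from_matrix(np.array([[np.cos(w),np.sin(w),0],[np.sin(w),-np.cos(w),0],[0,0,-1]]))
print("t",s["time"],"row",(T.inv().apply(np.array([x,y,z])-s["ee_pos"])/.3).round(4),((T.inv()*G).as_rotvec()/np.radians(120)).round(4))
E
python3 -m pendant '[[-1,-0.955,-0.66,0,0,0,0.45],[-1,-0.955,-0.66,0,0,0,0.45],[-1,-0.955,-0.66,0,0,0,0.45],[-1,-0.955,-0.66,0,0,0,0.45],[-1,-0.955,-0.66,0,0,0,0.45],[-1,-0.955,-0.66,0,0,0,0.45],[-1,-0.955,-0.66,0,0,0,0.45]]'
python3 go.py 0.43 -0.03 0.22 1.0; python3 go.py 0.4465 -0.2885 0.16 0.32
```

```text
time: 1.02
ee_pos: [0.3962, 0.3274, 0.2366]
eef_rot: [0.577, 0.817, -0.0, 0.0]
ft_force: [0.0, 1.4, 0.2]
width: 0.0869
grip_force: 0.0
t 1.025 row [-1.1606 -0.2913  0.0557] [2.000e-04 1.000e-04 4.349e-01]
t 1.025 row [-1.9912 -0.527   0.2561] [3.000e-04 1.000e-04 7.596e-01]
```

```bash
python3 -m pendant '[[-1,-0.99,-0.26,0.1,0,0,0.38],[-1,-0.99,-0.26,0.1,0,0,0.38],[-1,-0.99,-0.26,0.1,0,0,0.38],[-1,-0.99,-0.26,0.1,0,0,0.38],[-1,-0.99,-0.26,0.1,0,0,0.38],[-1,-0.99,-0.26,0.1,0,0,0.38]]'
python3 go.py 0.4465 -0.2885 0.16 0.32
```

```text
time: 1.78
ee_pos: [0.4213, 0.0212, 0.2064]
eef_rot: [0.849, 0.529, 0.0, -0.0]
ft_force: [0.5, 0.4, 0.0]
width: 0.0872
grip_force: 0.0
t 1.775 row [-0.8899  0.5302  0.1541] [-2.000e-04 -0.000e+00  3.794e-01]
```

```bash
python3 -m pendant '[[-1,-0.89,0.53,0.154,0,0,0.379],[-1,-0.89,0.53,0.154,0,0,0.379],[-1,-0.89,0.53,0.154,0,0,0.379],[-1,-0.89,0.53,0.154,0,0,0.379],[-1,-0.89,0.53,0.154,0,0,0.379],[-1,-0.89,0.53,0.154,0,0,0.379],[-1,-0.89,0.53,0.154,0,0,0.379]]'
python3 - <<'E'
from bench import r, optics
import cv2,pickle
d={n:optics.camera(n) for n in("top","side","wrist")}
pickle.dump(d,open("v1.pkl","wb"))
cv2.imwrite("pics/wrist1.png",d["wrist"]["pixels"][:,:,::-1])
from h import *
print(proj(d["wrist"],[[.4465,-.2885,.02],[.574,-.246,0]]))
E
```

```text
time: 2.65
ee_pos: [0.449, -0.2839, 0.1598]
eef_rot: [0.987, 0.164, -0.001, -0.0]
ft_force: [0.6, 0.8, -1.3]
width: 0.0871
grip_force: 0.0
[[322.76991309 228.5601902 ]
 [324.80354861  68.42338941]]
```

View pics/wrist1.png

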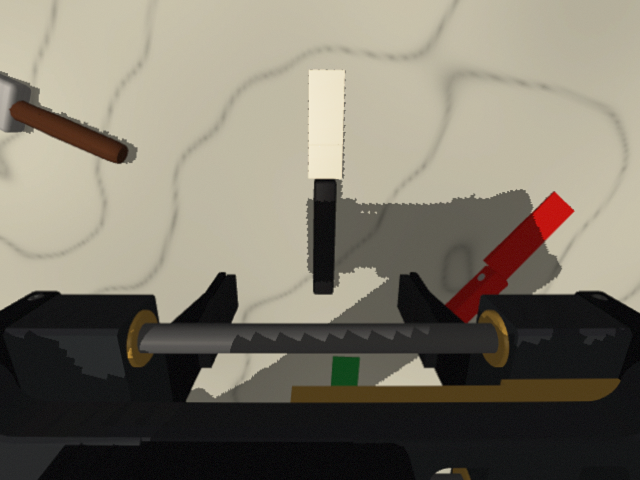

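The wrist view shows the blade straight ahead: tip edge centred at (326,70), handle from (325,180) to (323,293), and red and green look-alikes clear of the fingers. I'll measure the handle precisely here.

```bash
python3 - <<'E'
import pickle,cv2,numpy as np
from h import *
d=pickle.load(open("v1.pkl","rb"));c=d["wrist"];im=c["pixels"].astype(int)
w=np.zeros((480,640),np.uint8);s=im[60:200,295:360];w[60:200,295:360]=(s.min(2)>195)
k=np.zeros_like(w);s=im[170:300,305:345];k[170:300,305:345]=(s.max(2)<50)
for n,m,z in(("white",w,.004),("black",k,.022)):
    n_,l,st,ce=cv2.connectedComponentsWithStats(m);i=1+np.argmax(st[1:,4])
    cn=cv2.findContours((l==i).astype(np.uint8),0,2)[0][0];b=cv2.boxPoints(cv2.minAreaRect(cn))
    P=plane(c,b,z);print(n,b.round(1).tolist(),P.round(4).tolist(),P.mean(0).round(4))
E
python3 go.py 0.4465 -0.2885 0.06 0.32
```

```text
white [[309.0, 177.0], [309.0, 70.0], [343.0, 70.0], [343.0, 177.0]] [[0.4841, -0.2623, 0.004], [0.568, -0.2341, 0.004], [0.5772, -0.2608, 0.004], [0.4942, -0.2915, 0.004]] [ 0.5309 -0.2622  0.004 ]
black [[310.8999938964844, 292.8999938964844], [314.29998779296875, 179.39999389648438], [336.1000061035156, 180.10000610351562], [332.79998779296875, 293.5]] [[0.3828, -0.2988, 0.022], [0.4862, -0.2669, 0.022], [0.4918, -0.2847, 0.022], [0.389, -0.3188, 0.022]] [ 0.4374 -0.2923  0.022 ]
t 2.8 row [-0.015   0.0138  0.3351] [-0.0005 -0.0007  0.0048]
```

```bash
python3 -m pendant '[[-1,-0.014,0.014,0.15,0,0,0],[-1,-0.014,0.014,0.3,0,0,0],[-1,-0.014,0.014,0.38,0,0,0],[-1,-0.014,0.014,0.42,0,0,0],[-1,-0.014,0.014,0.45,0,0,0],[-1,-0.014,0.014,0.45,0,0,0],[-1,-0.014,0.014,0.45,0,0,0]]'
python3 go.py 0.4469 -0.2888 0.0165 0.32
```

```text
time: 3.68
ee_pos: [0.4463, -0.2908, 0.0261]
eef_rot: [0.987, 0.163, 0.001, 0.0]
ft_force: [-0.3, -0.3, 1.1]
width: 0.0866
grip_force: 0.0
t 3.675 row [ 0.004  -0.0058  0.032 ] [ 0.0003 -0.0006  0.0032]
```

```bash
python3 -m pendant '[[-1,0.004,-0.004,0.03,0,0,0],[-1,0.004,-0.004,0.03,0,0,0],[0.3,0.004,-0.004,0.03,0,0,0],[1,0.004,-0.004,0.03,0,0,0],[1,0.004,-0.004,0.03,0,0,0],[1,0.004,-0.004,0.03,0,0,0],[1,0.004,-0.004,0.03,0,0,0],[1,0.004,-0.004,0.03,0,0,0]]' 40
python3 -m pendant '[[1,0,0,0,0,0,0],[1,0,0,0,0,0,0]]' 40
python3 go.py 0.4469 -0.2888 0.0165 0.32
```

```text
time: 4.68
ee_pos: [0.4465, -0.2891, 0.0163]
eef_rot: [0.987, 0.163, 0.0, -0.0]
ft_force: [-0.2, 0.8, -0.5]
width: 0.0352
grip_force: 0.0
time: 4.92
ee_pos: [0.4465, -0.2892, 0.0163]
eef_rot: [0.987, 0.163, 0.0, -0.0]
ft_force: [-1.0, -0.9, -0.5]
width: 0.0198
grip_force: 40.0
t 4.925 row [ 0.0015 -0.0007 -0.0006] [ 0.     -0.      0.0032]
```

```bash
python3 -m pendant '[[1,0,0,-0.1,0,0,0],[1,0,0,-0.25,0,0,0],[1,0,0,-0.4,0,0,0],[1,0,0,-0.4,0,0,0],[1,0,0,-0.4,0,0,0]]'
python3 - <<'E'
import pickle
from h import *
d=pickle.load(open("v0.pkl","rb"));c=d["top"]
print(plane(c,[[252.8,34.2],[323,38.3],[240.6,139.4],[313.3,143.6]],.067).round(4),plane(c,[[258.9,154.4],[292.5,155.6]],.06).round(4))
E
python3 go.py 0.457 0.045 0.136 -0.1
```

```text
time: 5.55
ee_pos: [0.4463, -0.2887, 0.1356]
eef_rot: [0.987, 0.163, -0.0, -0.0]
ft_force: [0.4, -0.1, -0.6]
width: 0.0202
grip_force: 40.0
[[ 0.9654  0.0783  0.067 ]
 [ 0.9462 -0.0934  0.067 ]
 [ 0.6894  0.1096  0.067 ]
 [ 0.6714 -0.0592  0.067 ]] [[ 0.6531  0.0683  0.06  ]
 [ 0.6467 -0.0097  0.06  ]]
t 5.55 row [ 3.9110e-01 -1.0418e+00 -3.0000e-04] [-4.000e-04  1.000e-04  2.039e-01]
```

```bash
python3 -m pendant '[[1,0.38,-0.99,0,0,0,0.21],[1,0.38,-0.99,0,0,0,0.21],[1,0.38,-0.99,0,0,0,0.21],[1,0.38,-0.99,0,0,0,0.21],[1,0.38,-0.99,0,0,0,0.21],[1,0.38,-0.99,0,0,0,0.21],[1,0.38,-0.99,0,0,0,0.21],[1,0.38,-0.99,0,0,0,0.21]]'
python3 - <<'E'
from bench import r, optics
import cv2,pickle
d={n:optics.camera(n) for n in("top","side","wrist")}
d["s"]=r.read_state()
pickle.dump(d,open("v2.pkl","wb"))
w=d["wrist"]["pixels"][:,:,::-1];s=d["side"]["pixels"][:,:,::-1]
cv2.imwrite("pics/wrist2.png",w)
cv2.imwrite("pics/side2.png",cv2.resize(s[180:280,330:540],None,fx=3.8,fy=3.8,interpolation=cv2.INTER_CUBIC))
E
python3 go.py 0.4668 0.0494 0.136 -0.113
```

```text
time: 6.55
ee_pos: [0.4585, 0.028, 0.1354]
eef_rot: [0.998, -0.057, -0.001, 0.001]
ft_force: [0.1, -0.7, -0.8]
width: 0.0198
grip_force: 40.0
t 6.7 row [ 0.0176 -0.0757 -0.0002] [ 0.0002  0.0003 -0.0011]
```

View pics/wrist2.png

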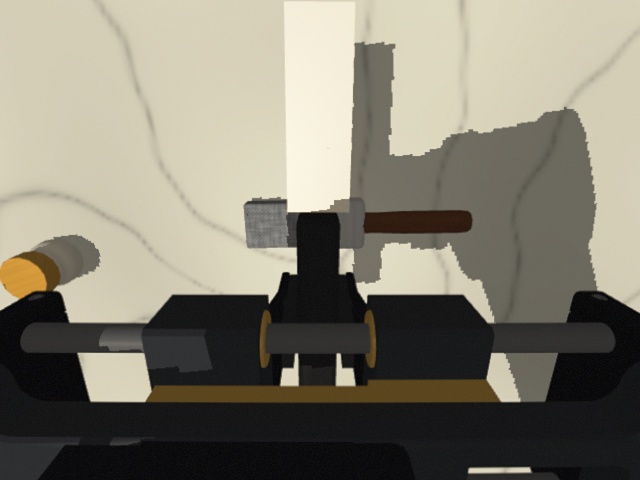

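View pics/side2.png

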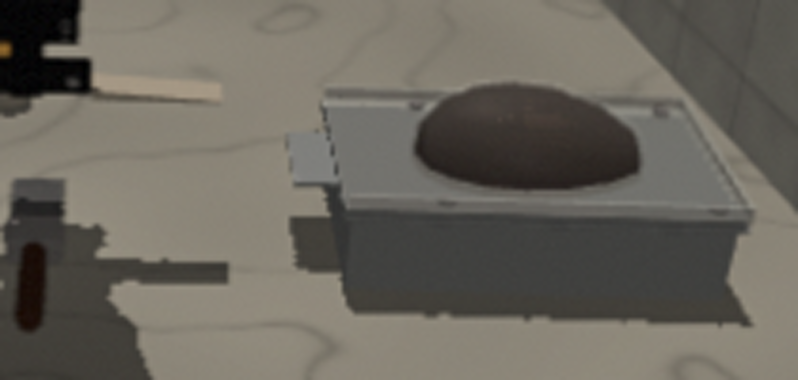

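The blade is held straight in the wrist view (tip centre ≈ (320,0)). In the side crop it is level above bench height, with the lip at crop (310,158). I'll bring it just in front of the lip and measure both in the same images.

```bash
python3 go.py 0.4966 0.0461 0.105 -0.113
```

```text
t 6.7 row [ 0.1176 -0.0762  0.1031] [ 0.0002  0.0003 -0.0011]
```

```bash
python3 -m pendant '[[1,0.118,-0.076,0.05,0,0,0],[1,0.118,-0.076,0.103,0,0,0],[1,0.118,-0.076,0.103,0,0,0],[1,0.118,-0.076,0.103,0,0,0]]'
python3 - <<'E'
from bench import r, optics
import cv2,pickle
from h import *
d={n:optics.camera(n) for n in("top","side","wrist")}
d["s"]=r.read_state()
pickle.dump(d,open("v3.pkl","wb"))
t=d["top"]["pixels"][:,:,::-1];s=d["side"]["pixels"][:,:,::-1]
a=cv2.resize(t[120:220,220:330],None,fx=5,fy=5,interpolation=cv2.INTER_CUBIC)[:300]
b=cv2.resize(s[195:255,360:470],None,fx=5,fy=5,interpolation=cv2.INTER_CUBIC)
cv2.imwrite("pics/both3.png",np.vstack([a,b]))
T=R.from_quat(d["s"]["eef_rot"]);p=d["s"]["ee_pos"]
tip=p+T.apply([.135,0,.0163]);print(p,T.as_matrix().round(4),"pred tip",tip)
for n in("top","side"):print(n,proj(d[n],[tip,tip+T.apply([0,.015,0]),tip-T.apply([0,.015,0])]).round(1).tolist())
E
```

```text
time: 7.2
ee_pos: [0.4966, 0.0466, 0.1058]
eef_rot: [0.998, -0.057, -0.0, -0.0]
ft_force: [-0.1, -0.2, -0.9]
width: 0.0195
grip_force: 40.0
[0.49703558 0.04726291 0.10616809] [[ 9.935e-01 -1.135e-01  1.000e-03]
 [-1.135e-01 -9.935e-01  1.300e-03]
 [ 9.000e-04 -1.400e-03 -1.000e+00]] pred tip [0.63117993 0.03196452 0.08998341]
top [[273.5, 158.0], [280.1, 158.5], [266.9, 157.6]]
side [[400.5, 210.9], [400.9, 213.4], [400.1, 208.5]]
```

View pics/both3.png

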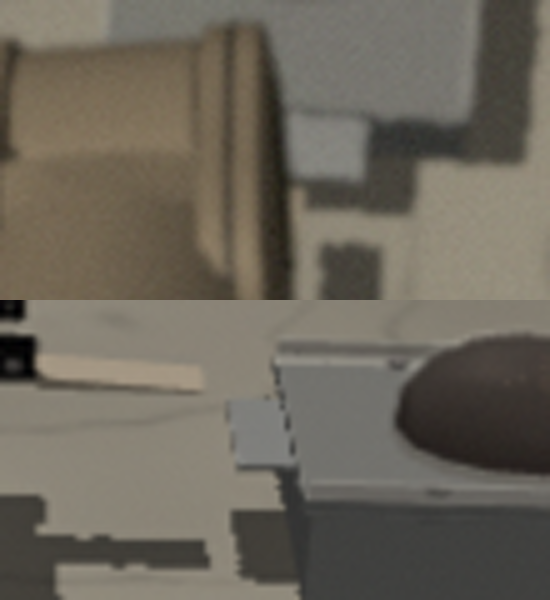

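The top view is now blocked by the arm, with only the lip's right part visible. In the side crop, the tip's near corner is at about image (400.4,213) against a predicted (400.9,213.4), so the grasp matches the model. The lip's near corner is at (407.6,228.4) and its far corner at (405.6,215.4). I'll check these against the top-view estimate.

```bash
python3 - <<'E'
import pickle
from h import *
d=pickle.load(open("v3.pkl","rb"));v=pickle.load(open("v0.pkl","rb"))
a=np.array([.9936,-.1128,0]);b=np.array([.1128,.9936,0]);e=np.array([.6804,.0252,.06])
print("pred side lip corners R,L",proj(d["side"],[e-.03*a-.04*b,e-.03*a+.04*b]).round(1).tolist())
print("side plane z.06 lip R,L",plane(d["side"],[[407.6,228.4],[405.6,215.4]],.06).round(4).tolist())
print("tri lip R,L",tri([v["top"],d["side"]],[[292.5,155.6],[407.6,228.4]]).round(4),tri([v["top"],d["side"]],[[258.9,154.4],[405.6,215.4]]).round(4))
T=R.from_quat(d["s"]["eef_rot"]);p=d["s"]["ee_pos"]
print("blade near bottom edge pred",proj(d["side"],[p+T.apply([.045,.015,.0163]),p+T.apply([.135,.015,.0163])]).round(1).tolist(),"seen",[360+37/5,195+83/5],[400.4,213])
# mould top corner of upper plate, side
print("upper plate corners pred", proj(d["side"],[e+[0,0,.003]-.0875*b,e+[0,0,.007]-.0875*b,e+[0,0,.007]+.0875*b]).round(1).tolist())
E
```

```text
pred side lip corners R,L [[408.3, 228.1], [405.7, 214.6]]
side plane z.06 lip R,L [[0.644, -0.013, 0.06], [0.6537, 0.0632, 0.06]]
tri lip R,L [ 0.6459 -0.0096  0.0586] [0.6546 0.0686 0.0571]
blade near bottom edge pred [[367.3, 212.6], [400.9, 213.4]] seen [367.4, 211.6] [400.4, 213]
upper plate corners pred [[421.7, 236.1], [421.9, 234.8], [414.9, 205.3]]
```

```bash
python3 -m pendant '[[1,0.06,0.004,0.02,0,0,0],[1,0.12,0.004,0.04,0,0,0],[1,0.12,0.004,0.06,0,0,0],[1,0.12,0.004,0.08,0,0,0],[1,0.12,0.004,0.085,0,0,0],[1,0.12,0.004,0.085,0,0,0]]'
python3 - <<'E'
from h import *
from bench import r
s=r.read_state();T=R.from_quat(s["eef_rot"]);p=s["ee_pos"]
print("underside tip/heel",p+T.apply([.135,0,.0163]),p+T.apply([.045,0,.0163]),s["ft_force"],s["torque"])
E
for i in 1 2; do :; done
python3 -m pendant '[[1,0,0,0.005,0,0,0],[1,0,0,0.005,0,0,0]]'; python3 -c "
from bench import r
s=r.read_state();print(s['ft_force'],s['torque'],s['ee_pos'])"
```

```text
time: 8.1
ee_pos: [0.5322, 0.0423, 0.08]
eef_rot: [0.998, -0.057, -0.0, -0.0]
ft_force: [0.4, -0.4, -1.3]
width: 0.0198
grip_force: 40.0
underside tip/heel [0.66637016 0.02708839 0.06370191] [0.57694486 0.03724292 0.06371728] [ 0.42494538 -0.3914663  -1.30861659] [-0.05848936  0.14031471 -0.02515608]
time: 8.35
ee_pos: [0.5325, 0.0422, 0.0785]
eef_rot: [0.998, -0.057, 0.0, -0.0]
ft_force: [0.6, 0.1, -1.2]
width: 0.0195
grip_force: 40.0
[ 0.57035075  0.09385884 -1.15388086] [-0.02832638  0.21203529 -0.02166608] [0.5325342  0.04221012 0.07846998]
```

```bash
cat > f.py <<'E'
from bench import r
from h import *
s=r.read_state();a=R.from_quat(s["eef_rot"]).as_matrix()[:,0]
e=np.array([.6804,.0252,.06]);ax=np.array([.9936,-.1128,0])
tip=s["ee_pos"]+R.from_quat(s["eef_rot"]).apply([.135,0,.0163])
print("t",s["time"],"F",s["ft_force"].round(2),"along",(s["ft_force"]@ax).round(2),"M",s["torque"].round(3),"tip s,lat,z mm",(1e3*np.array([(tip-e)@ax,(tip-e)@[.1128,.9936,0],tip[2]])).round(2),"pitch,yaw",np.round([a[2],np.arctan2(a[1],a[0])],4))
E
for k in 1; do python3 -m pendant '[[1,0,0,0.003,0,0,0],[1,0,0,0.003,0,0,0]]' >/dev/null; python3 f.py; done
python3 -m pendant '[[1,0,0,0.002,0,0,0],[1,0,0,0.002,0,0,0]]' >/dev/null; python3 f.py
```

```text
t 8.6 F [ 0.99  0.91 -1.53] along 0.88 M [-0.071  0.202  0.06 ] tip s,lat,z mm [-13.83   0.1   61.16] pitch,yaw [-1.000e-04 -1.132e-01]
t 8.85 F [-0.35 -0.55 -1.79] along -0.29 M [-0.031  0.185 -0.025] tip s,lat,z mm [-13.83   0.16  60.6 ] pitch,yaw [-0.     -0.1131]
```

```bash
python3 -m pendant '[[1,0,0,0.002,0,0,0],[1,0,0,0.002,0,0,0]]' >/dev/null; python3 f.py
python3 -m pendant '[[1,0,0,0.001,0,0,0],[1,0,0,0.001,0,0,0]]' >/dev/null; python3 f.py
```

```text
t 9.1 F [-0.26 -0.27 -0.98] along -0.23 M [-0.024  0.136  0.005] tip s,lat,z mm [-13.78   0.16  60.03] pitch,yaw [ 1.000e-04 -1.131e-01]
t 9.35 F [-0.62  0.14  0.43] along -0.63 M [-0.039  0.164  0.01 ] tip s,lat,z mm [-13.77   0.15  59.78] pitch,yaw [ 1.000e-04 -1.132e-01]
```

```bash
python3 -m pendant '[[1,0,0,0.001,0,0,0],[1,0,0,0.001,0,0,0]]' >/dev/null; python3 f.py
python3 -m pendant '[[1,0,0,0,0,0,0]]' >/dev/null; python3 f.py
python3 - <<'E'
from bench import optics
import cv2,pickle
d={n:optics.camera(n) for n in("side",)}
pickle.dump(d,open("v4.pkl","wb"))
s=d["side"]["pixels"][:,:,::-1]
cv2.imwrite("pics/side4.png",cv2.resize(s[195:250,350:450],None,fx=8,fy=8,interpolation=cv2.INTER_CUBIC))
E
```

```text
t 9.6 F [-1.58 -0.14  1.43] along -1.55 M [-0.045  0.182 -0.027] tip s,lat,z mm [-13.78   0.17  59.48] pitch,yaw [ 0.     -0.1131]
t 9.725 F [-0.26  0.62  1.11] along -0.32 M [-0.04   0.203  0.002] tip s,lat,z mm [-13.78   0.18  59.48] pitch,yaw [ 1.000e-04 -1.131e-01]
```

View pics/side4.png

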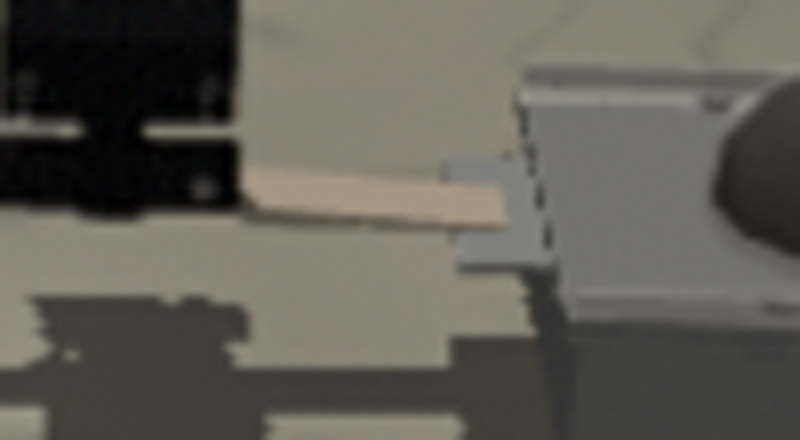

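The blade lies flat on the lip, with its tip at crop (505,205), about 14 mm short of the upper plate's edge and centred. Sliding in.

```bash
python3 -m pendant '[[1,0.01,0,0,0,0,0],[1,0.02,0,0,0,0,0],[1,0.03,0,0,0,0,0],[1,0.04,0,0,0,0,0],[1,0.05,0,0,0,0,0],[1,0.06,0,0,0,0,0]]' >/dev/null; python3 f.py
python3 -m pendant '[[1,0.005,0,0,0,0,0],[1,0.01,0,0,0,0,0],[1,0.015,0,0,0,0,0],[1,0.02,0,0,0,0,0]]' >/dev/null; python3 f.py
```

```text
t 10.525 F [-1.71  0.82  1.6 ] along -1.8 M [-0.033  0.244  0.012] tip s,lat,z mm [ 4.42  0.14 59.44] pitch,yaw [ 0.     -0.1131]
t 11.025 F [-1.54 -0.01  2.51] along -1.53 M [-0.044  0.232  0.042] tip s,lat,z mm [10.28  0.21 59.48] pitch,yaw [ 0.     -0.1131]
```

```bash
python3 -m pendant '[[1,0.007,0,0,0,0,0],[1,0.013,0,0,0,0,0],[1,0.013,0,0,0,0,0]]' >/dev/null; python3 f.py
python3 -m pendant '[[1,0.005,0,0,0,0,0],[1,0.01,0,0,0,0,0],[1,0.01,0,0,0,0,0]]' >/dev/null; python3 f.py
```

```text
t 11.4 F [ 0.33 -0.13  1.66] along 0.35 M [ 0.027 -0.029 -0.006] tip s,lat,z mm [14.41  0.14 59.54] pitch,yaw [ 0.0005 -0.1132]
t 11.775 F [-1.2  -0.44  3.54] along -1.15 M [-0.03   0.229  0.049] tip s,lat,z mm [17.17  0.16 59.47] pitch,yaw [ 0.     -0.1132]
```

```bash
python3 -m pendant '[[1,0.003,0,0,0,0,0],[1,0.006,0,0,0,0,0]]' >/dev/null; python3 f.py
python3 -m pendant '[[1,0.003,0,0,0,0,0]]' >/dev/null; python3 f.py
python3 -m pendant '[[1,0.003,0,0,0,0,0]]' >/dev/null; python3 f.py
```

```text
t 12.025 F [-4.45  0.66  4.64] along -4.49 M [ 0.028  0.79  -0.005] tip s,lat,z mm [18.64  0.14 59.28] pitch,yaw [-0.0007 -0.1131]
t 12.15 F [-5.82  0.65  5.24] along -5.85 M [0.005 0.951 0.014] tip s,lat,z mm [19.5   0.16 59.24] pitch,yaw [-0.0008 -0.1131]
t 12.275 F [-5.68  0.78  5.02] along -5.73 M [ 0.097  1.176 -0.023] tip s,lat,z mm [20.3   0.17 59.2 ] pitch,yaw [-0.001  -0.1132]
```

Drag has risen from about 1.5 N to 5.8 N at about 20 mm, but part of it may come from my downward pressure pitching the blade. I'll ease up 0.4 mm to relieve that and re-check.

```bash
python3 -m pendant '[[1,0,0,-0.0013,0,0,0],[1,0,0,-0.0013,0,0,0]]' >/dev/null; python3 f.py
python3 -m pendant '[[1,0,0,0,0,0,0]]' >/dev/null; python3 f.py
python3 -m pendant '[[1,0.003,0,0,0,0,0]]' >/dev/null; python3 f.py
```

```text
t 12.525 F [-3.49  1.1   2.36] along -3.59 M [0.068 0.824 0.   ] tip s,lat,z mm [20.53  0.13 59.62] pitch,yaw [-0.0004 -0.1131]
t 12.65 F [-3.36  0.5   2.3 ] along -3.4 M [0.104 0.809 0.026] tip s,lat,z mm [20.56  0.13 59.66] pitch,yaw [-0.0003 -0.1131]
t 12.775 F [-4.19  0.58  2.36] along -4.23 M [0.056 0.928 0.014] tip s,lat,z mm [21.46  0.14 59.69] pitch,yaw [-0.0003 -0.1131]
```

```bash
python3 -m pendant '[[1,0,0,-0.001,0,0,0],[1,0,0,-0.001,0,0,0]]' >/dev/null; python3 f.py
python3 -m pendant '[[1,0.003,0,0,0,0,0]]' >/dev/null; python3 f.py
python3 -m pendant '[[1,0.003,0,0,0,0,0]]' >/dev/null; python3 f.py
```

```text
t 13.025 F [-1.17  0.42  0.62] along -1.21 M [0.073 0.554 0.062] tip s,lat,z mm [21.68  0.11 60.05] pitch,yaw [ 0.0002 -0.1132]
t 13.15 F [-3.39 -0.01 -0.65] along -3.37 M [0.101 0.771 0.049] tip s,lat,z mm [22.41  0.14 60.  ] pitch,yaw [-0.0002 -0.1131]
t 13.275 F [-3.54  1.01  1.88] along -3.63 M [0.031 0.932 0.014] tip s,lat,z mm [23.26  0.13 59.95] pitch,yaw [-0.0004 -0.1131]
```

Even at neutral height the blade still drags steadily at about 3.5 N, some 23 mm in. I estimate 3 N on the upper plate, which is at or below the force that would lift it. I'll stop here, settle and verify.

```bash
python3 -m pendant '[[1,0,0,0,0,0,0],[1,0,0,0,0,0,0],[1,0,0,0,0,0,0],[1,0,0,0,0,0,0]]'; python3 f.py
python3 - <<'E'
from bench import optics
import cv2
s=optics.camera("side")["pixels"][:,:,::-1]
cv2.imwrite("pics/side5.png",cv2.resize(s[180:255,330:450],None,fx=6.5,fy=6.5,interpolation=cv2.INTER_CUBIC))
E
```

```text
time: 13.78
ee_pos: [0.5695, 0.0379, 0.0764]
eef_rot: [0.998, -0.057, -0.0, -0.0]
ft_force: [-2.6, 0.6, -1.0]
width: 0.0198
grip_force: 40.0
t 13.775 F [-2.61  0.63 -0.98] along -2.66 M [0.044 0.73  0.005] tip s,lat,z mm [23.33  0.13 60.05] pitch,yaw [-1.000e-04 -1.131e-01]
```

View pics/side5.png

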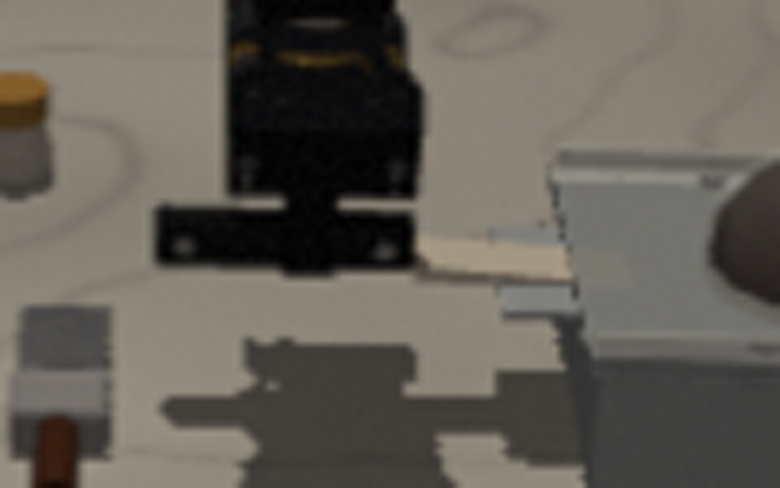

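The side crop shows the blade level. It enters the gap at (572,262) and is faintly visible through the clear plate to about (632,268), well short of the egg at (715,250). The brush and jar have not moved. Handing in.

```bash
python3 -c "
from bench import r
print(r.close_job())"
```

```text
the job is handed in; nothing more can be done
None
```

I handed the job in with the blade still gripped and held steady about 23 mm into the gap, level and dragging snugly (about 3.5 N moving, 2.7 N at rest), well short of the egg; by my force estimate, too rough to be certain, the upper plate has not lifted.

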